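# Twist the cap off the desk-divider post

### The job

We are taking down the reading-desk divider: unscrew the cap of the post that holds the glass pane, leave the other post's cap on, and finish while holding the cap level in the gripper, lifted clear off, at least 8 cm above where it sat. These posts come with right-hand or left-hand threads that look alike, so feel which way the cap loosens (about a fifth of a turn frees it) before lifting it straight up; do not knock the books, basket or tape dispenser about.

Things in the scene. Friction and masses are not known exactly. Their poses are not given: they have to be found in the camera images.
- pane: clear glass divider pane, 190 mm long, 6 mm thick, top at 112 mm, standing in a low aluminium rail with a square end stub 116 mm high; fixed. Origin on the table at the axis of the post that holds it; the pane runs from 21 to 228 mm along its own x away from that post
- pad: square black rubber pad 160 x 160 x 2 mm, fixed flat on the table, on which the other post stands; origin at its centre
- post_a: aluminium divider post fixed to the table: foot 100 mm diameter, 10 mm high; shaft 40 mm diameter up to 122 mm, then a threaded steel neck hidden under the cap. Origin at the centre of its foot, z up; at the start the cap's bar lies along its x. The two posts look alike: one stands at the pane's origin, the other on the rubber pad
- post_b: aluminium divider post fixed to the table: foot 100 mm diameter, 10 mm high; shaft 40 mm diameter up to 122 mm, then a threaded steel neck hidden under the cap. Origin at the centre of its foot, z up; at the start the cap's bar lies along its x. The two posts look alike: one stands at the pane's origin, the other on the rubber pad
- cap_a: grey plastic screw cap, screwed home on post_a: skirt 54 mm diameter, 31 mm tall, topped by an upright grip bar 46 mm long (cap x), 14 mm thick (cap y), rising from 31 to 60 mm above the origin: pinch the bar from above. Origin: centre of its underside, z up, 123 mm above the table at the start. 50 to 90 g; 2 mm side play. One of the two caps is right-hand, the other left-hand, unmarked
- cap_b: grey plastic screw cap, screwed home on post_b: skirt 54 mm diameter, 31 mm tall, topped by an upright grip bar 46 mm long (cap x), 14 mm thick (cap y), rising from 31 to 60 mm above the origin: pinch the bar from above. Origin: centre of its underside, z up, 123 mm above the table at the start. 50 to 90 g; 2 mm side play. One of the two caps is right-hand, the other left-hand, unmarked
- neck_a (a point): point on the axis of post_a at its neck's top, 146 mm up. Coarse two-start thread: turned the wrong way the cap stops hard within 0.15 rad (0.3 N m tells; ease off); the right way it turns freely, level or climbing up to 2 mm, and lifts straight off once turned 1.1 to 1.7 rad; from 2.1 rad the next start blocks. It cannot be pulled off before
- neck_b (a point): point on the axis of post_b at its neck's top, 146 mm up. Coarse two-start thread: turned the wrong way the cap stops hard within 0.15 rad (0.3 N m tells; ease off); the right way it turns freely, level or climbing up to 2 mm, and lifts straight off once turned 1.1 to 1.7 rad; from 2.1 rad the next start blocks. It cannot be pulled off before
- books: stack of three books, 150 x 216 x 74 mm high, origin under its centre; leave alone
- basket: black plastic basket with pens, 200 x 150 mm, 80 mm high (pens to 136 mm), origin under its centre; leave alone
- tape: grey tape dispenser, 60 x 130 mm, 70 mm high, origin under its centre; leave alone

How it is judged:
On the way:
1. the cap of the pane's post is unscrewed: turned at least 0.7 rad (40 degrees) on its post before it is lifted (((horizontal distance between post_a and pane below 0.04 m and angle between the x axis of cap_a and the x axis of post_a, either way round above 0.7 rad and z of cap_a in the frame of post_a between 0.115 and 0.14 m and horizontal distance between cap_a and post_a below 0.006 m) or (horizontal distance between post_b and pane below 0.04 m and angle between the x axis of cap_b and the x axis of post_b, either way round above 0.7 rad and z of cap_b in the frame of post_b between 0.115 and 0.14 m and horizontal distance between cap_b and post_b below 0.006 m))), for 0.1 s.
At the end, for the whole second after the job is handed in: The cap of the pane's post is gripped by the fingers (over 1 N), at least 65 mm above its seat, within 0.35 rad of level, still (under 30 mm/s) and touching nothing but the fingers; the other cap is still seated on its post (((horizontal distance between post_a and pane below 0.04 m and z of cap_a in the frame of post_a above 0.188 m and contact force between the fingers and cap_a above 1 N and contact force between cap_a and post_a below 0.1 N and contact force between cap_a and pane below 0.1 N and contact force between cap_a and post_b below 0.1 N and contact force between cap_a and cap_b below 0.1 N and contact force between cap_a and books below 0.1 N and contact force between cap_a and basket below 0.1 N and angle between cap_a's own z axis and vertical below 0.35 rad and linear speed of cap_a below 0.03 m/s and z of cap_b in the frame of post_b below 0.126 m and horizontal distance between cap_b and post_b below 0.006 m) or (horizontal distance between post_b and pane below 0.04 m and z of cap_b in the frame of post_b above 0.188 m and contact force between the fingers and cap_b above 1 N and contact force between cap_b and post_b below 0.1 N and contact force between cap_b and pane below 0.1 N and contact force between cap_b and post_a below 0.1 N and contact force between cap_b and cap_a below 0.1 N and contact force between cap_b and books below 0.1 N and contact force between cap_b and basket below 0.1 N and angle between cap_b's own z axis and vertical below 0.35 rad and linear speed of cap_b below 0.03 m/s and z of cap_a in the frame of post_a below 0.126 m and horizontal distance between cap_a and post_a below 0.006 m))); the arm keeps its last pose, push and grip.
It fails at once if the other post's cap was turned or lifted ((horizontal distance between post_a and pane below 0.04 m and (distance of cap_b from where it was at the start of the episode above 0.008 m or angle between the x axis of cap_b and the x axis of post_b, either way round above 0.4 rad)) or (horizontal distance between post_b and pane below 0.04 m and (distance of cap_a from where it was at the start of the episode above 0.008 m or angle between the x axis of cap_a and the x axis of post_a, either way round above 0.4 rad))).
It fails at once if the books, basket or tape dispenser were pushed more than 25 mm (distance of any of books, basket, tape from where it was at the start of the episode above 0.025 m).
It also fails if it takes over 45 s, if anything falls off the work surface, if the arm or the gripper's body presses on something with over 40 N, if the wrist force passes 120 N, or if a joint passes its speed limit or range.

### The arm

A 6-joint arm with a two-finger parallel gripper is mounted at the origin on the work surface. World frame = base frame: x ahead of the robot, y to its left, z up, the work surface at z = 0. Lengths are in m, angles in rad, forces in N, time in s.
With the tool pointing down it reaches from about 0.35 to 0.95 m from the base axis. Payload 17.4 kg.
Tool frame: the origin (TCP) lies at the very end of the fingers, on their centre line; the grasp point (between the pads) lies 19 mm behind it; z points along the fingers, y is the line along which they close (so a half turn about z gives the same grasp; the last joint's range is limited). The gripper opens to 93 mm and grips with 3 to 60 N. Pads are 15 mm wide; open, the fingers measure 128 mm over their backs; the gripper's body (75 mm by 188 mm) begins 65 mm behind the grasp point.
Start: joints at [-1.35, 0.116, 1.442, -0, 1.584, -0.038], TCP at [0.173, -0.653, 0.219] pointing down, gripper open.
Joint ranges: [-2.83, 2.83], [-0.83, 2.19], [0.07, 2.5], [-1.14, 4.28], [0.01, 3], [-2.97, 2.97]. Speed limits (rad/s): [1.89, 1.89, 2.22, 3.14, 3.14, 3.14].

### API

Orientations are given as a 3x3 rotation matrix whose columns are the frame's x, y, z axes.
In Python, from workcell import r gives the robot as it stands.
- The arm moves only by the tool jog_arm, never from a script. Its argument "plan" is a list of rows, each an object of numbers: "tx", "ty", "tz": the shift along the world's x, y, z in mm; "rx", "ry", "rz": the turn, a rotation vector about the world's x, y, z in degrees; "hand": the finger opening in mm, from 0 to 93. In form: [{"tx": .., "ty": .., "tz": .., "rx": .., "ry": .., "rz": .., "hand": ..}, ...]. A call has 1 to 20 rows; each row shifts and turns the commanded pose from where the row before left it; what a row does not reach is not made up. A row lasts 1/12 s, in which the tool goes at most 41.7 mm and 7.16 degrees, less where a joint would pass 70% of its speed; a pose out of reach is approached as far as the arm can. A call with a gripper value outside its range is refused whole. The fingers move at their own pace and stop on an object; the grip force is fixed at half the most. Time passes only in rows, so rows that do not move let the fingers close. It gives the time, the measured TCP pose, the force, the opening and the grip force at its end, in the units of the state.
- r.get_obs(): the state, without advancing time (a new reading comes with each control period).
- r.get_image(name): name is "scene" or "top"; returns a dict with "frame" (480x640x3 uint8, red, green, blue), "camera_matrix" (3x3 intrinsics, pixels), "R" (3x3) and "t" (3): a world point X has camera coordinates R X + t. Camera axes: x right, y down, z forward; pixel columns grow to the right and rows downward; lengths in m; the calibration is good to about 2 mm. A picture is of the moment at which its call begins. There is no depth.
- r.hand_in(): hands the job in; it is judged then, once.
The state is a dict: "time_s": time; "qpos": joint angles; "qvel": joint speeds; "joint_efforts": joint torques, N m; "tool_pos": TCP position; "tool_rot": TCP orientation; "contact_force": force on the tool from outside, world axes, zero at the start; "wrist_torque": the same for the moment, N m; "gripper_width": opening from 0.0 (shut) to 1.0 (fully open); "grasp_force": force on a finger pad.
Only numpy, scipy, OpenCV 4.12 (cv2) and the standard library are available. Lean on these libraries where they do the work, as an engineer would, in place of code of your own. Each camera call takes 0.05 s, during which the arm holds its last target. There are 200 camera calls.

## Working session

There is one attempt and no reset: what is moved stays moved. The work goes in short steps, Python scripts to look and compute and a tool call to move; the robot and the scene stay as the last step left them, time stands still between calls to the robot, and variables do not carry over. Pictures are saved under pics/ and viewed, at most 10 in all, crops included, and the job is handed in when it is done.

Besides the shell and the picture viewer there is one more tool, called after "Request:" as name([rows], argument=value, ...), one row to a line, values as JSON. jog_arm: Moves the arm, as the interface text tells. Its arguments: {"type":"object","properties":{"plan":{"type":"array","items":{"type":"object","properties":{"tx":{"type":"number"},"ty":{"type":"number"},"tz":{"type":"number"},"rx":{"type":"number"},"ry":{"type":"number"},"rz":{"type":"number"},"hand":{"type":"number"}}}}},"required":["plan"]}

```bash
mkdir -p pics; cat > h.py <<'E'
import numpy as np,cv2
from workcell import r
def ray(im,u,v,z):
    K,R,t=map(np.array,(im["camera_matrix"],im["R"],im["t"]))
    d=R.T@np.linalg.solve(K,[u,v,1]);c=-R.T@t
    return c+d*(z-c[2])/d[2]
E
python3 - <<'E'
from h import *
for n in("scene","top"):
    im=r.get_image(n);cv2.imwrite(f"pics/{n}0.png",im["frame"][...,::-1]);np.savez(f"{n}.npz",**im)
    print(n,-np.array(im["R"]).T@im["t"])
o=r.get_obs();print(o["time_s"],o["tool_pos"],np.round(o["tool_rot"],3))
E
```

```text
scene [ 1.23612551 -0.63097588  0.94795346]
top [ 0.37039486 -0.00641129  1.76269278]
0.1 [ 0.17269894 -0.6523394   0.21798286] [[ 0.967  0.256 -0.   ]
 [ 0.256 -0.967  0.001]
 [ 0.    -0.001 -1.   ]]
```

View pics/scene0.png

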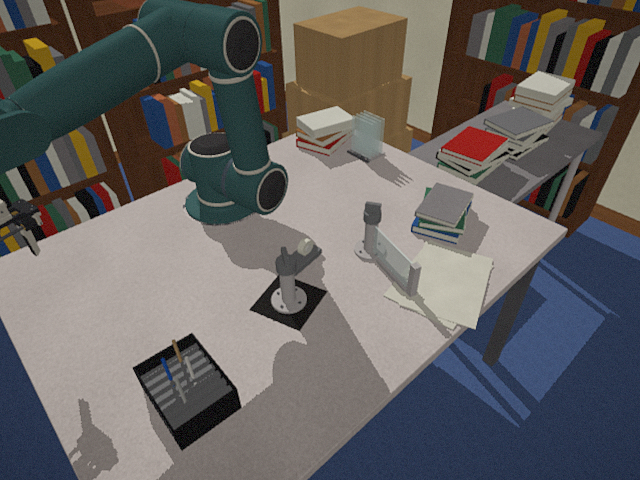

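View pics/top0.png

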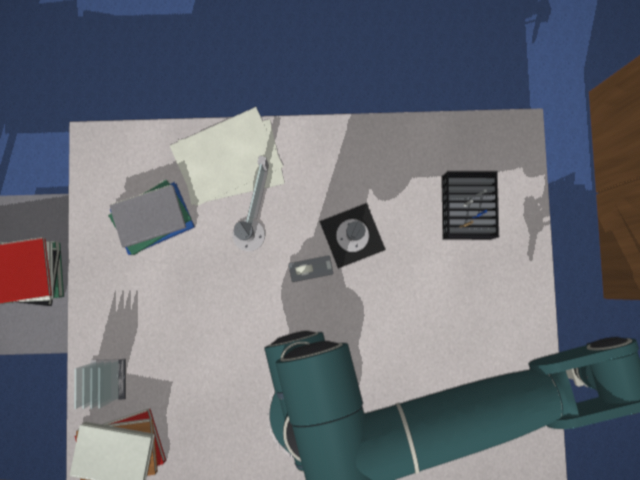

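The pane's post is at about (245,232) in the top view and (373,215) in the scene view. The other post stands on the pad at (353,235) in the top view. I'll zoom in on the pane's cap.

```bash
python3 - <<'E'
from h import *
T=np.load("top.npz");S=np.load("scene.npz")
a=cv2.resize(T["frame"][205:265,215:275],(400,400),interpolation=2)
b=cv2.resize(S["frame"][195:265,345:415],(400,400),interpolation=2)
cv2.imwrite("pics/crop.png",np.hstack([a,b])[...,::-1])
print(ray(T,245,231,.18),ray(S,373,204,.183), ray(T,264,160,.116))
E
```

```text
[0.53822265 0.17625507 0.18      ] [0.55110201 0.18311709 0.183     ] [0.7527141  0.12416309 0.116     ]
```

View pics/crop.png

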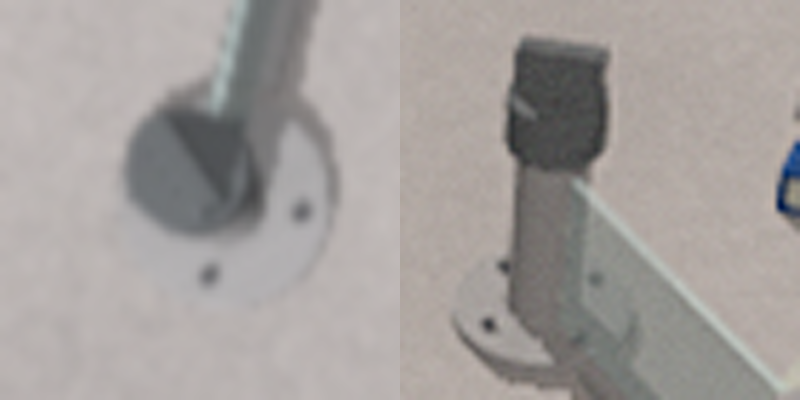

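```bash
python3 - <<'E'
from h import *
T=np.load("top.npz");S=np.load("scene.npz")
t=lambda x,y:(215+(x+.5)/6.667-.5,205+(y+.5)/6.667-.5)
s=lambda x,y:(345+(x-400+.5)/5.714-.5,195+(y+.5)/5.714-.5)
print("skirt top",ray(T,*t(188,172),.154),"foot",ray(T,*t(230,200),.01))
q=[ray(S,*s(*p),.183) for p in((522,37),(608,48),(605,65),(518,52))]
print(np.round(q,3),np.mean(q,0))
d=lambda a,b:(np.hypot(*(b-a)[:2]),np.degrees(np.arctan2(*(b-a)[1::-1])))
print(d(q[0],q[1]),d(q[3],q[2]),d(q[0],q[3]))
a=ray(T,*t(165,120),.183);b=ray(T,*t(225,200),.183);print("top edge",a,b,d(a,b))
p=ray(T,264,160,.116)
print("pane dir",d(ray(T,*t(230,200),.01),p), "other",ray(T,353,232,.154))
k=cv2.resize(T["frame"][218:248,230:260],(800,600)[:1]*2,interpolation=0)[:600]
g=cv2.convertScaleAbs(k,alpha=2,beta=-100);cv2.imwrite("pics/crop2.png",cv2.resize(g,(600,450))[...,::-1])
E
```

```text
skirt top [0.54294112 0.18553577 0.154     ] foot [0.54481067 0.18350149 0.01      ]
[[0.527 0.179 0.183]
 [0.564 0.204 0.183]
 [0.572 0.192 0.183]
 [0.535 0.168 0.183]] [0.54941806 0.18551082 0.183     ]
(np.float64(0.043989410948442546), np.float64(34.307269006249584)) (np.float64(0.04440722625137295), np.float64(32.36984682081311)) (np.float64(0.013292187384532216), np.float64(-55.32494459419548))
top edge [0.56195161 0.19130586 0.183     ] [0.52765334 0.16684253 0.183     ] (np.float64(0.04212868503893921), np.float64(-144.50153103608312))
pane dir (np.float64(0.21620564555592064), np.float64(-15.929448117231548)) other [ 0.52955843 -0.12662754  0.154     ]
```

View pics/crop2.png

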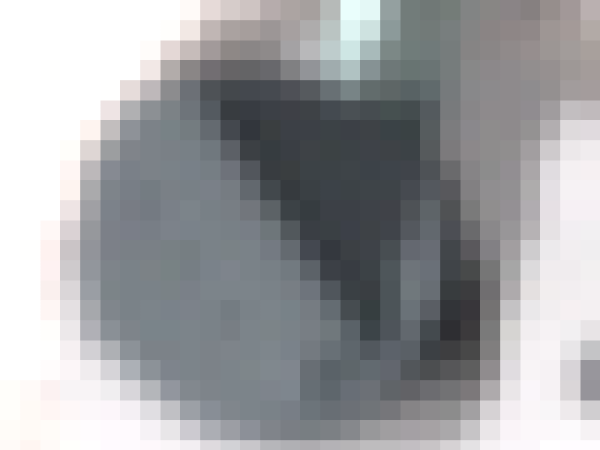

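Both views agree: the bar is about 44 x 13 mm, pointing at 34°, with its centre at about (0.546, 0.185). The tool must turn about +19° and pass above the other cap, so I'll raise it and cross.

Request:
jog_arm([
  {"tz": 20,"hand": 60},
  {"tz": 20,"ty": 15},
  {"tx": 14.4,"ty": 32,"rz": 0.8},
  {"tx": 14.4,"ty": 32,"rz": 0.8},
  {"tx": 14.4,"ty": 32,"rz": 0.8},
  {"tx": 14.4,"ty": 32,"rz": 0.8},
  {"tx": 14.4,"ty": 32,"rz": 0.8},
  {"tx": 14.4,"ty": 32,"rz": 0.8},
  {"tx": 14.4,"ty": 32,"rz": 0.8},
  {"tx": 14.4,"ty": 32,"rz": 0.8},
  {"tx": 14.4,"ty": 32,"rz": 0.8},
  {"tx": 14.4,"ty": 32,"rz": 0.8},
  {"tx": 14.4,"ty": 32,"rz": 0.8},
  {"tx": 14.4,"ty": 32,"rz": 0.8},
  {"tx": 14.4,"ty": 32,"rz": 0.8},
  {"tx": 14.4,"ty": 32,"rz": 0.8},
  {"tx": 14.4,"ty": 32,"rz": 0.8},
  {"tx": 14.4,"ty": 32,"rz": 0.8},
  {"tx": 14.4,"ty": 32,"rz": 0.8},
  {"tx": 14.4,"ty": 32,"rz": 0.8},
])

```text
invalid input
```

Request:
jog_arm([
  {"tx": 0,"ty": 0,"tz": 20,"rx": 0,"ry": 0,"rz": 0,"hand": 60},
  {"tx": 0,"ty": 0,"tz": 20,"rx": 0,"ry": 0,"rz": 0,"hand": 60},
])

```text
time_s: 0.27
tool_pos: [0.1726, -0.652, 0.2575]
tool_rot: [[0.967, 0.256, -0.001], [0.256, -0.967, 0.003], [0.0, -0.003, -1.0]]
contact_force: [0.1, -0.5, -0.2]
gripper_width: 0.9
grasp_force: 0.0
```

Request:
jog_arm([
  {"tx": 15.5,"ty": 35,"tz": 0,"rx": 0,"ry": 0,"rz": 1,"hand": 60},
  {"tx": 15.5,"ty": 35,"tz": 0,"rx": 0,"ry": 0,"rz": 1,"hand": 60},
  {"tx": 15.5,"ty": 35,"tz": 0,"rx": 0,"ry": 0,"rz": 1,"hand": 60},
  {"tx": 15.5,"ty": 35,"tz": 0,"rx": 0,"ry": 0,"rz": 1,"hand": 60},
  {"tx": 15.5,"ty": 35,"tz": 0,"rx": 0,"ry": 0,"rz": 1,"hand": 60},
  {"tx": 15.5,"ty": 35,"tz": 0,"rx": 0,"ry": 0,"rz": 1,"hand": 60},
  {"tx": 15.5,"ty": 35,"tz": 0,"rx": 0,"ry": 0,"rz": 1,"hand": 60},
  {"tx": 15.5,"ty": 35,"tz": 0,"rx": 0,"ry": 0,"rz": 1,"hand": 60},
  {"tx": 15.5,"ty": 35,"tz": 0,"rx": 0,"ry": 0,"rz": 1,"hand": 60},
  {"tx": 15.5,"ty": 35,"tz": 0,"rx": 0,"ry": 0,"rz": 1,"hand": 60},
  {"tx": 15.5,"ty": 35,"tz": 0,"rx": 0,"ry": 0,"rz": 1,"hand": 60},
  {"tx": 15.5,"ty": 35,"tz": 0,"rx": 0,"ry": 0,"rz": 1,"hand": 60},
  {"tx": 15.5,"ty": 35,"tz": 0,"rx": 0,"ry": 0,"rz": 1,"hand": 60},
  {"tx": 15.5,"ty": 35,"tz": 0,"rx": 0,"ry": 0,"rz": 1,"hand": 60},
  {"tx": 15.5,"ty": 35,"tz": 0,"rx": 0,"ry": 0,"rz": 1,"hand": 60},
  {"tx": 15.5,"ty": 35,"tz": 0,"rx": 0,"ry": 0,"rz": 1,"hand": 60},
  {"tx": 15.5,"ty": 35,"tz": 0,"rx": 0,"ry": 0,"rz": 1,"hand": 60},
  {"tx": 15.5,"ty": 35,"tz": 0,"rx": 0,"ry": 0,"rz": 1,"hand": 60},
])

```text
time_s: 1.77
tool_pos: [0.4519, -0.0205, 0.2586]
tool_rot: [[0.84, 0.543, 0.0], [0.543, -0.84, -0.0], [0.0, 0.0, -1.0]]
contact_force: [0.0, -1.3, 0.2]
gripper_width: 0.644
grasp_force: 0.0
```

Request:
jog_arm([
  {"tx": 15.7,"ty": 34.2,"tz": 0,"rx": 0,"ry": 0,"rz": 0.5,"hand": 60},
  {"tx": 15.7,"ty": 34.2,"tz": 0,"rx": 0,"ry": 0,"rz": 0.5,"hand": 60},
  {"tx": 15.7,"ty": 34.2,"tz": 0,"rx": 0,"ry": 0,"rz": 0,"hand": 60},
  {"tx": 15.7,"ty": 34.2,"tz": 0,"rx": 0,"ry": 0,"rz": 0,"hand": 60},
  {"tx": 15.7,"ty": 34.2,"tz": 0,"rx": 0,"ry": 0,"rz": 0,"hand": 60},
  {"tx": 15.7,"ty": 34.2,"tz": 0,"rx": 0,"ry": 0,"rz": 0,"hand": 60},
  {"tx": 0,"ty": 0,"tz": -30,"rx": 0,"ry": 0,"rz": 0,"hand": 60},
  {"tx": 0,"ty": 0,"tz": -8,"rx": 0,"ry": 0,"rz": 0,"hand": 60},
  {"tx": 0,"ty": 0,"tz": 0,"rx": 0,"ry": 0,"rz": 0,"hand": 60},
])

```text
time_s: 2.52
tool_pos: [0.5448, 0.1824, 0.2176]
tool_rot: [[0.83, 0.557, -0.005], [0.557, -0.83, -0.002], [-0.005, -0.001, -1.0]]
contact_force: [0.2, -0.9, -0.6]
gripper_width: 0.646
grasp_force: 0.0
```

```bash
python3 - <<'E'
from h import *
im=r.get_image("scene");o=r.get_obs()
print(o["tool_pos"],np.round(o["qpos"],2),o["wrist_torque"],o["contact_force"])
K=im["camera_matrix"]
p=im["R"]@np.array(o["tool_pos"])+im["t"];p=K@p;print(p[:2]/p[2])
cv2.imwrite("pics/s1.png",cv2.resize(im["frame"][150:250,320:450],(780,600),interpolation=2)[...,::-1])
E
```

```text
[0.54525204 0.18198141 0.21972698] [ 0.28 -0.1   1.66 -0.    1.59  1.26] [-0.04152657 -0.01253153 -0.00827308] [0.33921745 0.06903808 0.43073035]
[372.04356091 192.75562728]
```

View pics/s1.png

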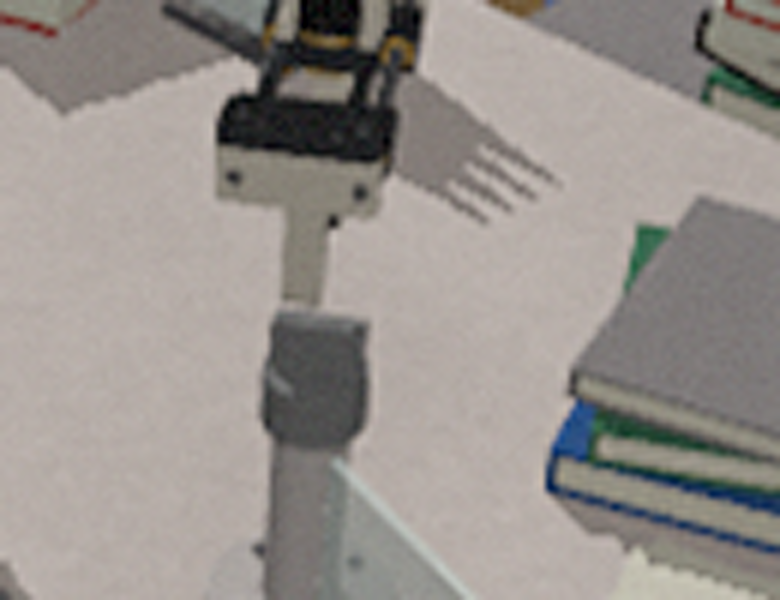

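The front finger's tip shows at crop (301,300), which is pixel (370,200), just in line with the bar top at crop (320,320). I'll check the camera against the known finger tip, then fix the offset.

```bash
python3 - <<'E'
from h import *
S=np.load("scene.npz");p=np.array([.54525,.18198,.2197]);y=np.array([.557,-.83,0])
for d in(.03,.036,.045):
    q=S["camera_matrix"]@(S["R"]@(p+d*y)+S["t"]);print(d,q[:2]/q[2])
s=lambda x,y:(320+(x+.5)/6-.5,150+(y+.5)/6-.5)
for e in(284,302,320): print(ray(S,*s(e,303),.2197),(ray(S,*s(e,303),.2197)-p)@np.c_[[.83,.557,0],y])
E
```

```text
0.03 [370.36259417 198.73303128]
0.036 [370.01962306 199.95208962]
0.045 [369.50063003 201.79680119]
[0.55983701 0.14535733 0.2197    ] [-0.00829161  0.03852178]
[0.565535   0.15143223 0.2197    ] [-0.00017856  0.0366534 ]
[0.57123191 0.15750597 0.2197    ] [0.00793295 0.03478537]
```

The scene camera's fingertip prediction is within 1 mm. I'll shift by (+2, +3) mm, descend 62 mm and grip.

Request:
jog_arm([
  {"tx": 2,"ty": 3,"tz": -10,"rx": 0,"ry": 0,"rz": 0,"hand": 60},
  {"tx": 0,"ty": 0,"tz": -20,"rx": 0,"ry": 0,"rz": 0,"hand": 60},
  {"tx": 0,"ty": 0,"tz": -20,"rx": 0,"ry": 0,"rz": 0,"hand": 60},
  {"tx": 0,"ty": 0,"tz": -12,"rx": 0,"ry": 0,"rz": 0,"hand": 60},
  {"tx": 0,"ty": 0,"tz": 0,"rx": 0,"ry": 0,"rz": 0,"hand": 60},
  {"tx": 0,"ty": 0,"tz": 0,"rx": 0,"ry": 0,"rz": 0,"hand": 5},
  {"tx": 0,"ty": 0,"tz": 0,"rx": 0,"ry": 0,"rz": 0,"hand": 5},
  {"tx": 0,"ty": 0,"tz": 0,"rx": 0,"ry": 0,"rz": 0,"hand": 5},
  {"tx": 0,"ty": 0,"tz": 0,"rx": 0,"ry": 0,"rz": 0,"hand": 5},
  {"tx": 0,"ty": 0,"tz": 0,"rx": 0,"ry": 0,"rz": 0,"hand": 5},
  {"tx": 0,"ty": 0,"tz": 0,"rx": 0,"ry": 0,"rz": 0,"hand": 5},
  {"tx": 0,"ty": 0,"tz": 0,"rx": 0,"ry": 0,"rz": 0,"hand": 5},
])

```text
time_s: 3.57
tool_pos: [0.548, 0.1857, 0.1588]
tool_rot: [[0.831, 0.557, 0.0], [0.557, -0.831, 0.0], [0.0, 0.0, -1.0]]
contact_force: [-0.4, 0.3, -0.0]
gripper_width: 0.192
grasp_force: 0.3
```

```bash
cat > o.py <<'E'
from h import *
o=r.get_obs();R=np.array(o["tool_rot"]);print(o["time_s"],np.round(o["tool_pos"],4),"yaw",np.degrees(np.arctan2(R[1,0],R[0,0])),"q",np.round(o["qpos"],2),"tq",np.round(o["wrist_torque"],3),"F",np.round(o["contact_force"],1),"w",o["gripper_width"]*93,"g",o["grasp_force"])
E
python3 o.py
```

```text
3.5667 [0.548  0.1857 0.1588] yaw 33.83446081697228 q [ 0.28 -0.07  1.73  0.    1.48  1.26] tq [0.013 0.099 0.029] F [-0.4  0.3 -0. ] w 17.867920392582214 g 0.2706172317266464
```

Request:
jog_arm([
  {"tx": 0,"ty": 0,"tz": 0,"rx": 0,"ry": 0,"rz": 0,"hand": 5},
  {"tx": 0,"ty": 0,"tz": 0,"rx": 0,"ry": 0,"rz": 0,"hand": 5},
  {"tx": 0,"ty": 0,"tz": 0,"rx": 0,"ry": 0,"rz": 0,"hand": 5},
  {"tx": 0,"ty": 0,"tz": 0,"rx": 0,"ry": 0,"rz": 0,"hand": 5},
])

```text
time_s: 3.9
tool_pos: [0.5478, 0.186, 0.1587]
tool_rot: [[0.831, 0.557, -0.0], [0.557, -0.831, 0.001], [0.0, -0.001, -1.0]]
contact_force: [-2.6, 4.5, 1.2]
gripper_width: 0.149
grasp_force: 29.8
```

```bash
python3 o.py
```

```text
3.9 [0.5478 0.186  0.1587] yaw 33.83655283452887 q [ 0.28 -0.07  1.73  0.    1.48  1.26] tq [ 0.933  0.542 -0.023] F [-2.6  4.5  1.2] w 13.824955228980718 g 29.77879285812378
```

The cap is gripped (13.8 mm, 30 N). I'll feel counter-clockwise first and relieve the side load a little.

Request:
jog_arm([
  {"tx": -0.5,"ty": 1,"tz": 0,"rx": 0,"ry": 0,"rz": 2,"hand": 5},
  {"tx": 0,"ty": 0,"tz": 0,"rx": 0,"ry": 0,"rz": 3,"hand": 5},
  {"tx": 0,"ty": 0,"tz": 0,"rx": 0,"ry": 0,"rz": 3,"hand": 5},
  {"tx": 0,"ty": 0,"tz": 0,"rx": 0,"ry": 0,"rz": 0,"hand": 5},
])

```text
time_s: 4.23
tool_pos: [0.5473, 0.1869, 0.1586]
tool_rot: [[0.743, 0.669, -0.0], [0.669, -0.743, 0.0], [0.0, -0.001, -1.0]]
contact_force: [-2.8, 4.1, 0.2]
gripper_width: 0.152
grasp_force: 30.6
```

```bash
python3 o.py
```

```text
4.2333 [0.5473 0.1869 0.1586] yaw 41.99155859761915 q [ 0.28 -0.07  1.73  0.    1.48  1.12] tq [ 0.949  0.545 -0.588] F [-2.8  4.1  0.2] w 14.165693765324871 g 30.648191571235657
```

At +8° it resists with 0.59 N m, which is a hard stop. I'll ease off and try clockwise.

Request:
jog_arm([
  {"tx": 0,"ty": 0,"tz": 0,"rx": 0,"ry": 0,"rz": -4,"hand": 5},
  {"tx": 0,"ty": 0,"tz": 0,"rx": 0,"ry": 0,"rz": -4,"hand": 5},
  {"tx": 0,"ty": 0,"tz": 0,"rx": 0,"ry": 0,"rz": -4,"hand": 5},
  {"tx": 0,"ty": 0,"tz": 0,"rx": 0,"ry": 0,"rz": -4,"hand": 5},
  {"tx": 0,"ty": 0,"tz": 0,"rx": 0,"ry": 0,"rz": -4,"hand": 5},
  {"tx": 0,"ty": 0,"tz": 0,"rx": 0,"ry": 0,"rz": 0,"hand": 5},
])

```text
time_s: 4.73
tool_pos: [0.5476, 0.1863, 0.1586]
tool_rot: [[0.93, 0.368, 0.0], [0.368, -0.93, -0.001], [-0.0, 0.001, -1.0]]
contact_force: [0.3, -0.9, -0.4]
gripper_width: 0.15
grasp_force: 29.9
```

```bash
python3 o.py
```

```text
4.7333 [0.5476 0.1863 0.1586] yaw 21.595425510189216 q [ 0.28 -0.07  1.73 -0.    1.48  1.48] tq [-0.077  0.023  0.012] F [ 0.3 -0.9 -0.4] w 13.958213818753636 g 29.910473227500916
```

It turns freely clockwise (torque about 0), so this is a left-hand thread. I'll continue toward about 80° in total.

Request:
jog_arm([
  {"tx": 0,"ty": 0,"tz": 0,"rx": 0,"ry": 0,"rz": -5,"hand": 5},
  {"tx": 0,"ty": 0,"tz": 0,"rx": 0,"ry": 0,"rz": -5,"hand": 5},
  {"tx": 0,"ty": 0,"tz": 0,"rx": 0,"ry": 0,"rz": -5,"hand": 5},
  {"tx": 0,"ty": 0,"tz": 0,"rx": 0,"ry": 0,"rz": -5,"hand": 5},
  {"tx": 0,"ty": 0,"tz": 0,"rx": 0,"ry": 0,"rz": -5,"hand": 5},
  {"tx": 0,"ty": 0,"tz": 0,"rx": 0,"ry": 0,"rz": -5,"hand": 5},
  {"tx": 0,"ty": 0,"tz": 0,"rx": 0,"ry": 0,"rz": -5,"hand": 5},
  {"tx": 0,"ty": 0,"tz": 0,"rx": 0,"ry": 0,"rz": 0,"hand": 5},
])

```text
time_s: 5.4
tool_pos: [0.5475, 0.1864, 0.1586]
tool_rot: [[0.973, -0.23, 0.0], [-0.23, -0.973, -0.0], [0.0, 0.0, -1.0]]
contact_force: [-0.2, -0.4, -0.0]
gripper_width: 0.15
grasp_force: 29.9
```

```bash
python3 o.py
```

```text
5.4 [0.5475 0.1864 0.1586] yaw -13.30826602980044 q [ 0.28 -0.07  1.73 -0.    1.48  2.09] tq [-0.027  0.036  0.   ] F [-0.2 -0.4 -0. ] w 13.913102678088812 g 29.91049289703369
```

Request:
jog_arm([
  {"tx": 0,"ty": 0,"tz": 0,"rx": 0,"ry": 0,"rz": -5,"hand": 5},
  {"tx": 0,"ty": 0,"tz": 0,"rx": 0,"ry": 0,"rz": -5,"hand": 5},
  {"tx": 0,"ty": 0,"tz": 0,"rx": 0,"ry": 0,"rz": -5,"hand": 5},
  {"tx": 0,"ty": 0,"tz": 0,"rx": 0,"ry": 0,"rz": -5,"hand": 5},
  {"tx": 0,"ty": 0,"tz": 0,"rx": 0,"ry": 0,"rz": -5,"hand": 5},
  {"tx": 0,"ty": 0,"tz": 0,"rx": 0,"ry": 0,"rz": -5,"hand": 5},
  {"tx": 0,"ty": 0,"tz": 0,"rx": 0,"ry": 0,"rz": -3,"hand": 5},
  {"tx": 0,"ty": 0,"tz": 0,"rx": 0,"ry": 0,"rz": 0,"hand": 5},
  {"tx": 0,"ty": 0,"tz": 0,"rx": 0,"ry": 0,"rz": 0,"hand": 5},
  {"tx": 0,"ty": 0,"tz": 2,"rx": 0,"ry": 0,"rz": 0,"hand": 5},
  {"tx": 0,"ty": 0,"tz": 2,"rx": 0,"ry": 0,"rz": 0,"hand": 5},
  {"tx": 0,"ty": 0,"tz": 0,"rx": 0,"ry": 0,"rz": 0,"hand": 5},
])

```text
time_s: 6.4
tool_pos: [0.5476, 0.1867, 0.1633]
tool_rot: [[0.694, -0.72, 0.001], [-0.72, -0.694, 0.0], [0.0, -0.001, -1.0]]
contact_force: [-1.1, -0.2, -0.0]
gripper_width: 0.15
grasp_force: 29.9
```

```bash
python3 o.py
```

```text
6.4 [0.5476 0.1867 0.1633] yaw -46.07639145491415 q [ 0.28 -0.07  1.72 -0.    1.49  2.66] tq [ 0.094 -0.029  0.022] F [-1.1 -0.2 -0. ] w 13.96015142656445 g 29.90906596183777
```

The test lift was free, with no downward force, so I'll lift straight up.

Request:
jog_arm([
  {"tx": 0,"ty": 0,"tz": 6,"rx": 0,"ry": 0,"rz": 0,"hand": 5},
  {"tx": 0,"ty": 0,"tz": 8,"rx": 0,"ry": 0,"rz": 0,"hand": 5},
  {"tx": 0,"ty": 0,"tz": 10,"rx": 0,"ry": 0,"rz": 0,"hand": 5},
  {"tx": 0,"ty": 0,"tz": 10,"rx": 0,"ry": 0,"rz": 0,"hand": 5},
  {"tx": 0,"ty": 0,"tz": 15,"rx": 0,"ry": 0,"rz": 0,"hand": 5},
  {"tx": 0,"ty": 0,"tz": 15,"rx": 0,"ry": 0,"rz": 0,"hand": 5},
  {"tx": 0,"ty": 0,"tz": 15,"rx": 0,"ry": 0,"rz": 0,"hand": 5},
  {"tx": 0,"ty": 0,"tz": 15,"rx": 0,"ry": 0,"rz": 0,"hand": 5},
  {"tx": 0,"ty": 0,"tz": 8,"rx": 0,"ry": 0,"rz": 0,"hand": 5},
  {"tx": 0,"ty": 0,"tz": 0,"rx": 0,"ry": 0,"rz": 0,"hand": 5},
  {"tx": 0,"ty": 0,"tz": 0,"rx": 0,"ry": 0,"rz": 0,"hand": 5},
  {"tx": 0,"ty": 0,"tz": 0,"rx": 0,"ry": 0,"rz": 0,"hand": 5},
])

```text
time_s: 7.4
tool_pos: [0.5472, 0.1866, 0.2637]
tool_rot: [[0.692, -0.721, -0.001], [-0.721, -0.692, -0.0], [-0.001, 0.001, -1.0]]
contact_force: [0.6, -0.7, -1.0]
gripper_width: 0.144
grasp_force: 29.9
```

```bash
python3 o.py; python3 - <<'E'
from h import *
im=r.get_image("scene")
cv2.imwrite("pics/s2.png",cv2.resize(im["frame"][120:270,280:460],(720,600),interpolation=2)[...,::-1])
E
```

```text
7.4 [0.5472 0.1866 0.2637] yaw -46.17536414181981 q [ 0.28 -0.1   1.59 -0.    1.66  2.66] tq [ 0.038 -0.     0.023] F [ 0.6 -0.7 -1. ] w 13.41704944102618 g 29.908888041973114
```

View pics/s2.png

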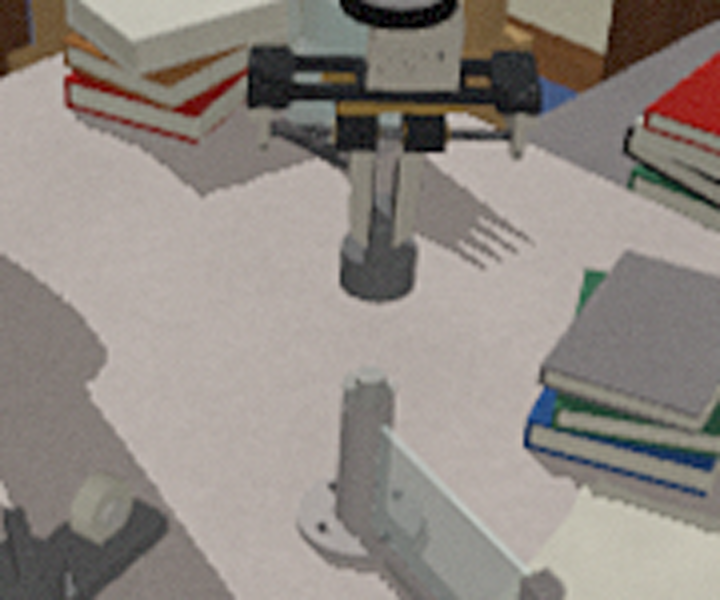

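The cap is held level in the fingers at crop (378,270), well above the bare neck at (368,378). It has been lifted about 10 cm.

```bash
python3 -c "
from workcell import r
print(r.hand_in())"
```

```text
the job is handed in; nothing more can be done
None
```

The job is handed in: the pane post's cap had a left-hand thread, so I turned it about 80° clockwise and lifted it straight up about 10 cm; it was level in the gripper at hand-in, and I never touched the other post's cap.

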